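Lock a tube rack onto the lab shaker with its cam knob

ROBOT

A 6-joint arm with a two-finger parallel gripper is mounted at the origin on the work surface. World frame = base frame: x ahead of the robot, y to its left, z up, the work surface at z = 0. Lengths are in m, angles in rad, forces in N, time in s.
With the tool pointing down it reaches from about 0.3 to 0.875 m from the base axis. Payload 6.4 kg.
Tool frame: the origin (TCP) lies between the finger pads, 19 mm behind the fingertips; this is the grasp point; z points along the fingers, y is the line along which they close (so a half turn about z gives the same grasp; the last joint's range is limited). The gripper opens to 85 mm and grips with 20 to 120 N. Pads are 22 mm wide; open, the fingers measure 114 mm over their backs; the gripper's body (76 mm by 85 mm) begins 54 mm behind the grasp point. The pads swing forward as they close: fully open they stand 13 mm farther back than shut.
Start: joints at [1.14, 0.181, 1.607, -0, 1.354, -0.206], TCP at [0.128, 0.561, 0.25] pointing down, gripper open.
Joint ranges: [-2.99, 2.99], [-0.89, 2.07], [0.3, 2.58], [-1.14, 4.28], [0, 2.63], [-3.12, 3.12]. Speed limits (rad/s): [2.57, 2.57, 3.01, 3.14, 3.14, 3.14].

INTERFACE

Orientations are given as a unit quaternion [w, x, y, z].
In Python, from bench import ctrl gives the robot as it stands.
- The arm moves only by the tool servo_tool, never from a script. Its argument "series" is text: rows parted by semicolons, each of 7 numbers parted by spaces: the gripper command: -1 is fully open, 1 is shut, values between are in proportion, then the shift along the tool's x, y, z in m, then the turn, a rotation vector about the tool's x, y, z in degrees. A call has 1 to 12 rows; each row is the pose to reach, as a shift and turn from the pose commanded when the call began, along the tool's axes at that moment; what a row does not reach only later rows make up. A row lasts 1/12 s, in which the tool goes at most 41.7 mm and 7.16 degrees, less where a joint would pass 70% of its speed; a pose out of reach is approached as far as the arm can. A call with a gripper value outside its range is refused whole. The fingers move at their own pace and stop on an object; the grip force is fixed at half the most. Time passes only in rows, so rows that repeat a pose let the fingers close. It gives the time, the measured TCP pose, the force, the opening and the grip force at its end, in the units of the state.
- ctrl.get_obs(): the state, without advancing time (a new reading comes with each control period).
- ctrl.camera(name): name is "scene" or "top" or "wrist"; returns a dict with "img" (384x512x3 uint8, red, green, blue), "z_map" (384x512 float32, m along the optical axis (not along the pixel's ray), 0 where there is no reading), "fovy" (degrees; the focal length in pixels is half the picture's height over the tangent of half this angle, whatever the lens; pixels are square), "cx", "cy" (the principal point, pixels), "k1" (the pictures are not rectified: a ray, as slopes to the right and down, at radius r is drawn at 1 + k1 r^2 times it, then the intrinsics apply), "extrinsics" (4x4, takes a point from camera to world coordinates); the wrist camera has in their place "T_tool_cam" (4x4, takes a point from camera to tool coordinates, whose origin is the TCP and whose axes are the flange's). Camera axes: x right, y down, z forward; pixel columns grow to the right and rows downward; lengths in m; the calibration is good to about 2 mm. A picture is of the moment at which its call begins: read the wrist's pose just before it.
- ctrl.hand_in(): hands the job in; it is judged then, once.
The state is a dict: "time_s": time; "q": joint angles; "dq": joint speeds; "joint_efforts": joint torques, N m; "eef_pos": TCP position; "eef_rot": TCP orientation; "wrist_force": force on the tool from outside, world axes, zero at the start; "torque": the same for the moment, N m; "opening": opening from 0.0 (shut) to 1.0 (fully open); "grasp_force": force on a finger pad.
Only numpy, scipy, OpenCV 4.12 (cv2) and the standard library are available. Lean on these libraries where they do the work, as an engineer would, in place of code of your own. Each camera call takes 0.05 s, during which the arm holds its last target. There are 200 camera calls.

TASK

Set the orange tube rack gently and upright down into the tray on the blue shaker, with its low foot towards the black knob. Then turn the knob clockwise (seen from above) until the sprung red lock pin has dropped into the cam's notch and the notch's end wall has come up firm against the pin; hold it there a moment, do not force it any further, and let go. Leave the blue rack, the yellow tip box and the culture dish where they are.

Things in the scene. Friction and masses are not known exactly. Their poses are not given: they have to be found in the camera images.
- orange_rack: Orange tube rack, loose, 150 to 310 g. Foot plate 130 x 52 x 8 mm (x, y, z); on it a tall part 108 x 52 mm, up to 42 mm, flush at the -x end and the sides, so a bare foot 22 mm long shows at the +x end; tube caps up to 60 mm. Origin: centre of the foot's underside, x lengthwise to the bare foot, z up. Starts with the bare foot pointing away from the robot (yaw within 0.35 rad).
- rack_grip (a point): Orange rack: middle of its tall part, 30 mm above its underside, 11 mm behind its origin (-x). Grip here across y (52 mm wide).
- tray (a point): Centre of the tray floor, 85 mm above the bench. x along the tray to the knob, z up. Floor 134 x 56 mm (x, y): 2 mm of play all round the rack's foot. Side walls and the wall away from the knob are 13 mm high, flaring out by 4 mm; at the knob end a straight 7 mm lip. The rack is home with its origin here and its x axis along this x axis, bare foot to the knob.
- knob_grip (a point): Where to put the TCP to grip the knob: on its vertical axis, 48 mm above the platform, 125 mm from the tray's centre in tray +x. x axis along the black grip bar, towards the yellow tongue; turns with the knob. Bar 46 mm long (x), 13 mm wide (y), from 27 to 56 mm above the platform, on a hub of 17 mm radius (top 27 mm above the platform).
- tongue_tip (a point): Tip of the yellow hold-down tongue on the knob's shaft: 72 mm from the axis, 20 mm wide, 10.5 to 14.5 mm above the platform. At the start it points to the side (about tray -y), clear of the tray; locked, it points about to the tray and lies over the rack's bare foot. Turned too early it blocks the tray.
- cam_knob (a joint): Turn of knob, cam and tongue, rad, growing clockwise from above; starts at 0 to 0.25 and stays where left. Takes about 0.1 N m. It must turn on by 0.85 to 1.65 rad to be locked: the pin's housing stands elsewhere round the cam each time, so the angle must be felt or watched. Limit stop at 2.2.
- lock_pin (a joint): Sprung red pin in a grey housing (24 mm high) on the far side of the knob from the tray; its brass nose, 8 mm across, rides the rim of the steel cam (radius 25 to 31 mm, 11 to 20 mm above the platform). Value, m: how far it is pushed back. Rides at 0.003 rising to 0.006, spring 6 to 8 N, then drops to 0 (fully out) in the notch.
- cam_stop (a point): Dark lobe (radius 31 mm) on the cam; its steep side is the end wall of the notch, on the side away from the tongue. Point: top of that wall, 29 mm from the axis. Falling in, the pin pushes the cam forward (0.3 to 0.5 N m), then 0.1 to 0.2 rad of play, then the wall meets the pin 27 mm from the axis. Firm is 5 to 15 N there, 0.15 to 0.4 N m at the knob; over 30 N harms the pin.
- shaker: Blue laboratory shaker, fixed, 335 x 215 mm, white platform top 85 mm above the bench. Origin on the bench below the middle; x towards the knob; tray centre at x = -55 mm, knob axis at x = +70 mm. Yaw within 0.2 rad.
- blue_rack: Blue tube rack shaped like the orange one, loose; a bystander to be left alone.
- tip_box: Yellow pipette-tip box with pale lid, 122 x 84 x 68 mm, loose bystander to the left of the shaker. Origin: centre of underside.
- dish: Closed culture dish, 90 mm across, 15 mm high, bystander near the robot on its right. Origin: centre of underside.
Not all that is in view belongs to the job. What is meant by the orange_rack is not brown or purple, and is the smaller of those in its own colour.

How it is judged:
On the way, in this order (a step that is already met when the one before it is completed fails the run):
1. the orange rack stands down in the tray, let go, with the pin not yet in the notch (x of orange_rack in the frame of tray between -0.005 and 0.005 m and y of orange_rack in the frame of tray between -0.004 and 0.004 m and z of orange_rack in the frame of tray below 0.003 m and angle between orange_rack's own z axis and vertical below 0.05 rad and angle between the x axis of orange_rack and the x axis of tray, either way round below 0.1 rad and contact force between the fingers and orange_rack below 0.1 N and value of joint lock_pin above 0.002 m), for 0.2 s.
2. the lock pin has dropped into the notch and the notch's end wall bears on it with more than 3 N (x of orange_rack in the frame of tray between -0.005 and 0.005 m and y of orange_rack in the frame of tray between -0.004 and 0.004 m and z of orange_rack in the frame of tray below 0.003 m and angle between orange_rack's own z axis and vertical below 0.05 rad and angle between the x axis of orange_rack and the x axis of tray, either way round below 0.1 rad and value of joint lock_pin below 0.0015 m and contact force between cam_knob_c14 and lock_pin above 3 N), for 0.1 s.
At the end, for the whole second after the job is handed in: Orange rack at rest in the tray: within 5 mm along, 4 mm across, under 3 mm above its floor, tilt under 0.05, aligned within 0.1 rad; lock pin out in the notch (under 1.5 mm pushed back), knob past 0.8 rad, its wall having borne on the pin with 3 to 30 N; robot touches nothing (x of orange_rack in the frame of tray between -0.005 and 0.005 m and y of orange_rack in the frame of tray between -0.004 and 0.004 m and z of orange_rack in the frame of tray below 0.003 m and angle between orange_rack's own z axis and vertical below 0.05 rad and angle between the x axis of orange_rack and the x axis of tray, either way round below 0.1 rad and value of joint lock_pin below 0.0015 m and linear speed of orange_rack below 0.02 m/s and value of joint cam_knob above 0.8 rad).
It fails at once if the cam is forced against the lock pin with more than 30 N (contact force between cam_knob and lock_pin above 30 N).
It fails at once if the orange rack is dropped: moving at over 0.5 m/s with no finger on it (contact force between the fingers and orange_rack below 0.05 N and linear speed of orange_rack above 0.5 m/s).
It fails at once if the orange rack is tipped by more than 0.5 rad (angle between orange_rack's own z axis and vertical above 0.5 rad).
It fails at once if the blue rack, tip box or dish is moved by more than 20 mm (distance of any of blue_rack, tip_box, dish from where it was at the start of the episode above 0.02 m).
It also fails if it takes over 70 s, if anything falls off the work surface, if the arm or the gripper's body presses on something with over 40 N, if the wrist force passes 120 N, or if a joint passes its speed limit or range.

## Working session

There is one attempt and no reset: what is moved stays moved. The work goes in short steps, Python scripts to look and compute and a tool call to move; the robot and the scene stay as the last step left them, time stands still between calls to the robot, and variables do not carry over. Pictures are saved under pics/ and viewed, at most 10 in all, crops included, and the job is handed in when it is done.

Besides the shell and the picture viewer there is one more tool, called after "Call:" as name(argument=value, ...) on one line, values as JSON. servo_tool: Moves the arm, as the interface text tells. Its arguments: {"type":"object","properties":{"series":{"type":"string"}},"required":["series"]}

```bash
ls; mkdir -p pics
cat > h.py <<'E'
import numpy as np, cv2
from bench import ctrl
from scipy.spatial.transform import Rotation as R
def tool():
    o=ctrl.get_obs(); T=np.eye(4); q=o["eef_rot"]
    T[:3,:3]=R.from_quat([q[1],q[2],q[3],q[0]]).as_matrix(); T[:3,3]=o["eef_pos"]; return T
def cam(n):
    T=tool(); c=ctrl.camera(n); c["E"]=c["extrinsics"] if n!="wrist" else T@c["T_tool_cam"]
    f=c["img"].shape[0]/2/np.tan(np.radians(c["fovy"])/2)
    c["K"]=np.array([[f,0,c["cx"]],[0,f,c["cy"]],[0,0,1]]); c["E"]=np.array(c["E"]); return c
def rays(c,px):
    px=np.array(px,float).reshape(-1,2); d=(px-[c["cx"],c["cy"]])/c["K"][0,0]; s=d.copy()
    for _ in range(20): s=d/(1+c["k1"]*(s**2).sum(1,keepdims=True))
    return np.c_[s,np.ones(len(s))]
def plane(c,px,z):
    w=rays(c,px)@c["E"][:3,:3].T; o=c["E"][:3,3]; return o+w*((z-o[2])/w[:,2])[:,None]
def depth(c):  # world point per pixel
    h,w=c["z_map"].shape; u,v=np.meshgrid(np.arange(w),np.arange(h))
    p=rays(c,np.c_[u.ravel(),v.ravel()])*c["z_map"].reshape(-1,1)
    return (p@c["E"][:3,:3].T+c["E"][:3,3]).reshape(h,w,3)
def save(c,n,crop=None,s=1):
    i=c["img"][...,::-1]
    if crop: x0,y0,x1,y1=crop; i=i[y0:y1,x0:x1]
    cv2.imwrite("pics/"+n,cv2.resize(i,None,fx=s,fy=s,interpolation=cv2.INTER_CUBIC))
E
python3 - <<'E'
from h import *
np.set_printoptions(precision=3,suppress=True)
a,b=cam("top"),cam("scene")
for c in(a,b): print(c["fovy"],c["k1"],c["E"].round(3).tolist())
i=np.vstack([a["img"],b["img"]])
cv2.imwrite("pics/a.png",cv2.resize(np.hstack([a["img"],b["img"]])[...,::-1],(800,300)))
save(a,"top.png",s=1.5)
save(b,"scene.png",s=1.5)
print(ctrl.get_obs())
E
```

```text
pics
43.20487357765468 0.04980408709529458 [[0.025, -0.991, 0.129, 0.324], [-1.0, -0.026, -0.002, -0.05], [0.005, -0.129, -0.992, 1.462], [0.0, 0.0, 0.0, 1.0]]
56.607228824146425 -0.09562987657881399 [[0.466, 0.493, -0.735, 1.256], [0.885, -0.258, 0.388, -0.432], [0.002, -0.831, -0.556, 0.672], [0.0, 0.0, 0.0, 1.0]]
{'time_s': 0.1, 'q': array([ 1.14 ,  0.181,  1.608,  0.   ,  1.354, -0.206]), 'dq': array([ 0.   , -0.001, -0.003,  0.001,  0.   ,  0.001]), 'joint_efforts': array([  0.   , -44.588, -35.224,  -0.   ,   0.004,  -0.   ]), 'eef_pos': array([0.128, 0.56 , 0.249]), 'eef_rot': array([-0.   ,  0.112,  0.994, -0.001]), 'wrist_force': array([1.274, 0.   , 0.049]), 'torque': array([ 0.003,  0.009, -0.02 ]), 'grasp_force': 0.0, 'opening': 1.0015995187447218}
```

View pics/top.png

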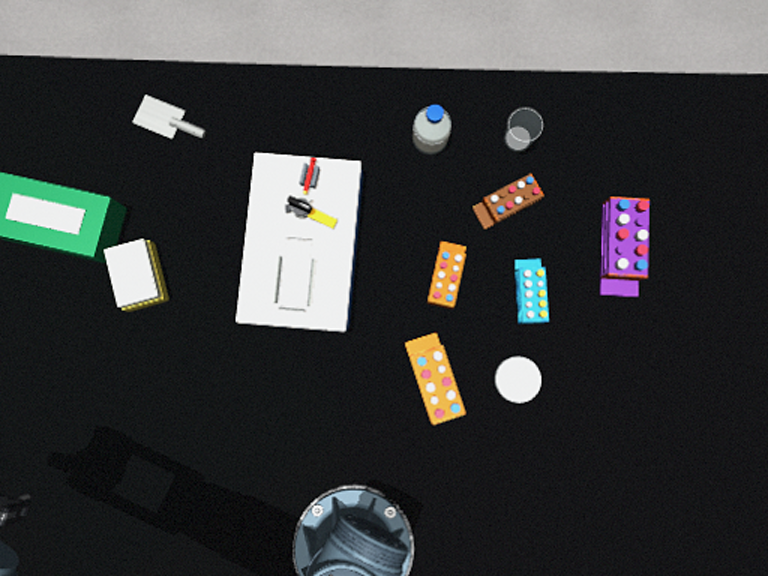

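View pics/scene.png

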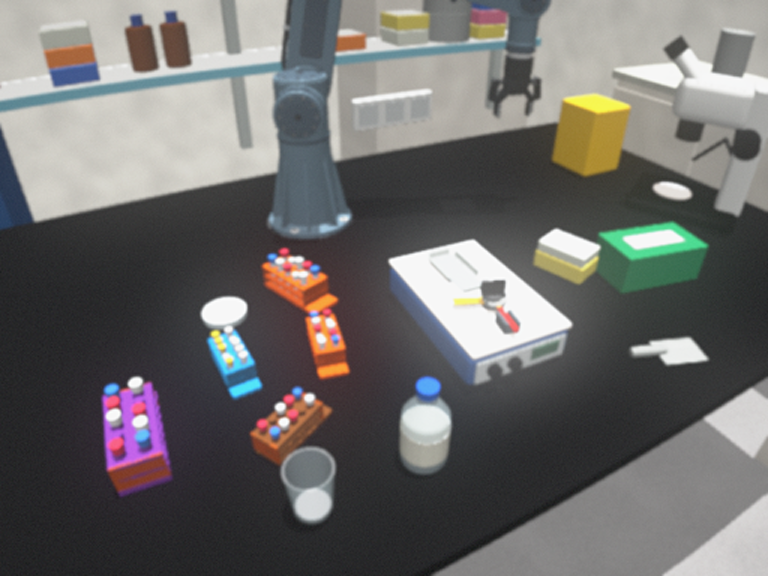

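Candidates in the top view (1.5x pixels): small orange (447,273), large orange (436,378), brown (510,200), purple (628,245). I choose the small orange at (447,273), because it is the smaller of the two in its colour. The knob is at (300,207), its tongue tip at (335,222), the tray at (295,280), and the red pin at (311,172) on the far side.

Run:
```python
from h import *
np.set_printoptions(precision=4,suppress=True)
a=cam("top"); P=depth(a); hsv=cv2.cvtColor(a["img"],cv2.COLOR_RGB2HSV)
def rect(m,z,name):
    cs,_=cv2.findContours(m.astype(np.uint8),cv2.RETR_EXTERNAL,cv2.CHAIN_APPROX_NONE)
    for c in cs:
        if cv2.contourArea(c)<60: continue
        q=plane(a,c[:,0,:],z)[:,:2]; r=cv2.minAreaRect((q*1000).astype(np.float32)); print(name,c[:,0].mean(0),np.round(r[0],1),np.round(r[1],1),round(r[2],1))
org=(hsv[...,0]<22)&(hsv[...,0]>8)&(hsv[...,1]>130)&(hsv[...,2]>120)
u,v=np.meshgrid(np.arange(512),np.arange(384))
w=org&(abs(u-298)<25)&(abs(v-182)<28)
print("rack z hist",np.histogram(P[w][:,2],bins=8))
top=(abs(u-298)<25)&(abs(v-182)<28)&(P[...,2]>.03)
rect(top,.045,"tall"); 
anyp=(abs(u-298)<25)&(abs(v-182)<28)&(P[...,2]>.004); rect(anyp,.03,"all"); rect(w,.042,'col')
foot=w&(P[...,2]<.02); print("foot",P[foot].mean(0) if foot.any() else None)
tp=(P[...,2]>.07)&(P[...,2]<.15)&(u>150)&(u<250)&(v>90)&(v<230); rect(tp,.085,"shaker")
print("z",np.median(P[tp][:,2]))
yl=(hsv[...,0]<35)&(hsv[...,0]>22)&(hsv[...,1]>130)&(u>190)&(u<240)&(v>120)&(v<165); rect(yl,.0995,"tongue")
rd=((hsv[...,0]<8)|(hsv[...,0]>172))&(hsv[...,1]>130)&(u>190)&(u<240)&(v>90)&(v<165); rect(rd,.1,"pin")
save(a,"c.png",(150,95,350,240),4)
T=tool();print(T)
```

```text
rack z hist (array([563,   0,   0,   0,   0,   0,   0,   2]), array([-0.0084,  0.1754,  0.3593,  0.5431,  0.727 ,  0.9109,  1.0947,
        1.2786,  1.4624]))
tall [297.2981 184.3173] [ 521.8 -171.5] [ 56.2 109. ] 79.2
all [297.3651 182.2619] [ 527.2 -175. ] [ 66.8 132.3] 81.3
col [297.6786 182.4286] [ 529.3 -173.2] [ 55.5 125.3] 78.6
foot [ 0.5686 -0.1865  0.0059]
shaker [198.8142 160.8525] [580.9 116. ] [210.4 333.4] 86.5
z 0.08401539826459425
tongue [214.3171 145.2195] [622.6  72.7] [52.9 17.8] 66.4
[[-0.9748  0.2229 -0.0006  0.128 ]
 [ 0.2229  0.9748 -0.0012  0.5602]
 [ 0.0003 -0.0013 -1.      0.2493]
 [ 0.      0.      0.      1.    ]]
```

View pics/c.png

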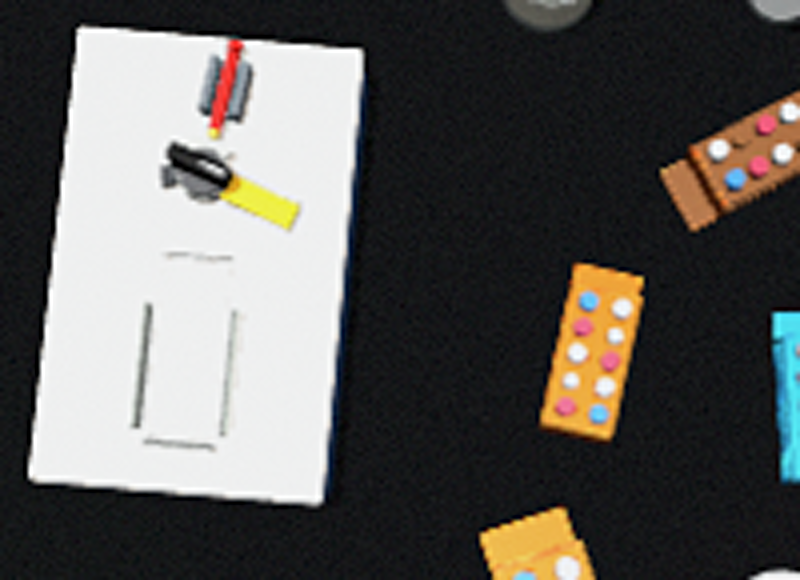

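Call:
servo_tool(series="-1 -0.03 -0.02 -0.005 0 0 0;-1 -0.07 -0.045 -0.01 0 0 0;-1 -0.11 -0.07 -0.02 0 0 0;-1 -0.14 -0.09 -0.03 0 0 0;-1 -0.17 -0.11 -0.03 0 0 0;-1 -0.2 -0.13 -0.04 0 0 0;-1 -0.23 -0.15 -0.04 0 0 0;-1 -0.26 -0.17 -0.05 0 0 0;-1 -0.29 -0.19 -0.05 0 0 0;-1 -0.32 -0.21 -0.05 0 0 0;-1 -0.34 -0.23 -0.05 0 0 0;-1 -0.35 -0.235 -0.05 0 0 0")

```text
time_s: 1.15
eef_pos: [0.4185, 0.2505, 0.2998]
eef_rot: [0.0, 0.114, 0.994, -0.001]
wrist_force: [0.1, -0.5, -0.3]
opening: 0.999
grasp_force: 0.0
```

Call:
servo_tool(series="-1 -0.03 -0.02 -0.005 0 0 0;-1 -0.06 -0.04 -0.01 0 0 0;-1 -0.09 -0.06 -0.02 0 0 0;-1 -0.12 -0.07 -0.03 0 0 0;-1 -0.13 -0.075 -0.03 0 0 0;-1 -0.13 -0.075 -0.03 0 0 0;-1 -0.13 -0.075 -0.03 0 0 0")

```text
time_s: 1.73
eef_pos: [0.5265, 0.1517, 0.329]
eef_rot: [-0.001, 0.112, 0.994, 0.0]
wrist_force: [-0.9, -0.0, 0.2]
opening: 0.997
grasp_force: 0.0
```

Run:
```python
from h import *
np.set_printoptions(precision=4,suppress=True)
a=cam("wrist"); print(a["T_tool_cam"],a["fovy"],a["k1"]); print(tool(),ctrl.get_obs()["time_s"])
P=depth(a); print(np.median(P[...,2]))
np.save("w.npy",a["img"]); save(a,"w1.png",s=1.5)
```

```text
[[-0.0007 -0.9535 -0.3015  0.0772]
 [ 1.     -0.0006 -0.0005 -0.001 ]
 [ 0.0003 -0.3015  0.9535 -0.1247]
 [ 0.      0.      0.      1.    ]] 60.99356727337099 -0.022774258443938152
[[-0.975   0.2224 -0.0021  0.5259]
 [ 0.2224  0.975   0.0005  0.1523]
 [ 0.0022  0.     -1.      0.329 ]
 [ 0.      0.      0.      1.    ]] 1.7833
0.003842568549840303
```

View pics/w1.png

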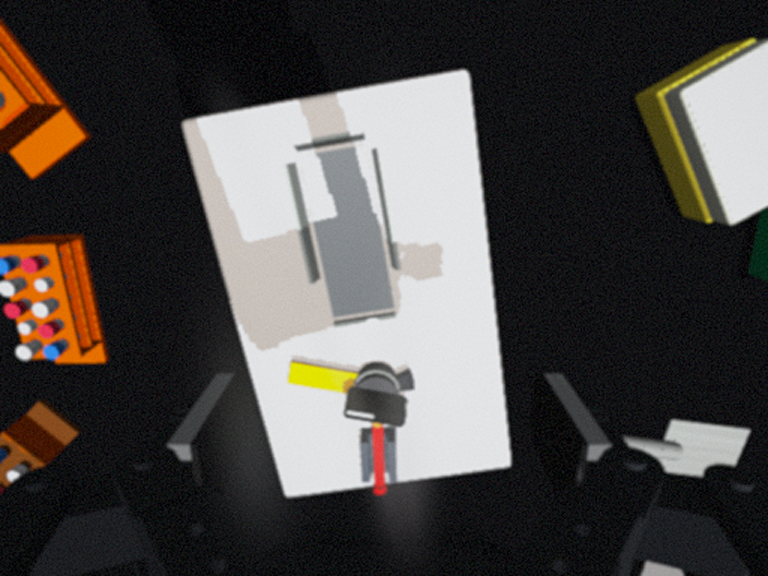

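```bash
cat > sh.py <<'E'
from h import *
np.set_printoptions(precision=4,suppress=True)
def shaker(a):
    hsv=cv2.cvtColor(a["img"],cv2.COLOR_RGB2HSV); m=((hsv[...,2]>85)&(hsv[...,1]<70)).astype(np.uint8)
    cs,_=cv2.findContours(m,cv2.RETR_EXTERNAL,cv2.CHAIN_APPROX_NONE)
    P=depth(a)
    for c in cs:
        if cv2.contourArea(c)<3000: continue
        q=plane(a,c[:,0,:],.085)[:,:2]*1000
        if np.hypot(*(q.mean(0)-[580,116]))>40: continue
        r=cv2.minAreaRect(q.astype(np.float32)); print("shaker",np.round(r[0],1),np.round(r[1],1),round(r[2],2))
        # per-side robust line fits
        ang=np.radians(-3.6); A=np.array([[np.cos(ang),np.sin(ang)],[-np.sin(ang),np.cos(ang)]]); l=(q-r[0])@A.T
        for nm,k,s,h in(("x+",0,1,167),("x-",0,-1,167),("y+",1,1,107),("y-",1,-1,107)):
            n=l[(l[:,k]*s>h-14)&(abs(l[:,1-k])<(85 if k==0 else 140))]
            if len(n)<10: continue
            f=cv2.fitLine(n.astype(np.float32),cv2.DIST_HUBER,0,.01,.01).ravel()
            print(nm,np.median(n[:,k]),"slope",(f[1-k]and f[k]/f[1-k]),len(n))
if __name__=="__main__":
    for n in("top","wrist"): shaker(cam(n))
    a=cam("wrist"); hsv=cv2.cvtColor(a["img"],cv2.COLOR_RGB2HSV)
    print(tool()[:3,3])
    m=(hsv[...,0]<35)&(hsv[...,0]>20)&(hsv[...,1]>150); m[:230]=0;m[270:]=0; v,u=np.nonzero(m)
    r=cv2.minAreaRect((plane(a,np.c_[u,v],.0995)[:,:2]*1000).astype(np.float32)); print("tongue",cv2.boxPoints(r),r)
E
python3 sh.py
```

```text
shaker [582.9 117.1] [211.1 336.3] 86.51
x+ 166.84735467285097 slope -0.0010801122 130
x- -167.53221699699307 slope -0.0025323248 157
y+ 104.89433505773556 slope 0.001688886 221
y- -104.50200011568614 slope -0.0018177641 209
[0.5258 0.1526 0.3296]
tongue [[ 538.3779 -176.6299]
 [ 590.2977 -188.2979]
 [ 726.9166  419.6214]
 [ 674.9968  431.2895]] ((632.647216796875, 121.49578857421875), (623.08154296875, 53.21472930908203), 77.33423614501953)
```

Run:
```python
from h import *
np.set_printoptions(precision=2,suppress=True)
a=cam("wrist"); hsv=cv2.cvtColor(a["img"],cv2.COLOR_RGB2HSV); u,v=np.meshgrid(np.arange(512),np.arange(384))
# platform corners from line fits of strong edges along scan lines
g=cv2.GaussianBlur(a["img"].max(2),(3,3),0).astype(int)
def cross(p0,p1,n=40):  # scans inward from outside
    out=[]
    return out
L=[];Rr=[];Tp=[];B=[]
for y in list(range(100,300,4)):
    r=np.nonzero(g[y,115:330]>90)[0]; L.append((115+r[0],y))
    r=np.nonzero(g[y,250:345]>90)[0]; Rr.append((250+r[-1],y))
for x in range(145,290,4):
    r=np.nonzero(g[30:150,x]>90)[0]; Tp.append((x,30+r[0]))
for x in list(range(200,235,3))+list(range(272,330,3)):
    r=np.nonzero(g[270:345,x]>90)[0]; B.append((x,270+r[-1]))
W=[];
for n,pts in(("y-",L),("y+",Rr),("x-",Tp),("x+",B)):
    q=plane(a,pts,.085)[:,:2]*1000; f=cv2.fitLine(q.astype(np.float32),cv2.DIST_HUBER,0,.01,.01).ravel()
    ang=np.degrees(np.arctan2(f[1],f[0])); ax=np.array([-f[1],f[0]]); rel=f[2:]-[582.7,117.2]
    print(n,ang%180,"dist",rel@ax, "resid",np.abs((q-f[2:])@ax).mean())
m=(hsv[...,0]<35)&(hsv[...,0]>20)&(hsv[...,1]>150)&(u>185)&(u<245)&(v>230)&(v<268)
q=plane(a,np.c_[u[m],v[m]],.0995)[:,:2]*1000; r=cv2.minAreaRect(q.astype(np.float32)); print("tongue",cv2.boxPoints(r).tolist())
c,s=np.cos(np.radians(-3.5)),np.sin(np.radians(-3.5))
print("tray",582.7-55*c,117.2-55*s,"knob",582.7+70*c,117.2+70*s)
```

```text
y- 176.20651 dist -104.78371302752359 resid 1.999479798540778
y+ 176.46925 dist 104.83362959693285 resid 0.30518768177965233
x- 86.539215 dist 167.28146996158318 resid 0.28528588577168573
x+ 86.57179 dist -167.14670954647048 resid 0.4285599532064253
tongue [[604.6718139648438, 52.46303939819336], [622.1229858398438, 44.90842819213867], [643.4677124023438, 94.21479797363281], [626.0165405273438, 101.7694091796875]]
tray 527.8025860867974 120.55766967441713 knob 652.5694358895307 112.92660223256001
```

Call:
servo_tool(series="-1 -0.004 -0.02 0 0 0 0;-1 -0.012 -0.055 0.01 0 0 0;-1 -0.02 -0.095 0.02 0 0 0;-1 -0.028 -0.13 0.03 0 0 0;-1 -0.036 -0.17 0.04 0 0 0;-1 -0.044 -0.21 0.05 0 0 0;-1 -0.052 -0.245 0.06 0 0 0;-1 -0.06 -0.28 0.07 0 0 0;-1 -0.066 -0.305 0.08 0 0 0;-1 -0.068 -0.317 0.08 0 0 0;-1 -0.068 -0.317 0.08 0 0 0;-1 -0.068 -0.317 0.08 0 0 0")

```text
time_s: 2.98
eef_pos: [0.5226, -0.1722, 0.2504]
eef_rot: [0.0, 0.112, 0.994, 0.0]
wrist_force: [-0.5, 0.3, 0.5]
opening: 1.001
grasp_force: 0.0
```

Run:
```python
from h import *
np.set_printoptions(precision=4,suppress=True)
a=cam("wrist"); print(tool()); save(a,"w2.png",s=1.2)
P=depth(a); hsv=cv2.cvtColor(a["img"],cv2.COLOR_RGB2HSV)
d=np.hypot(P[...,0]-.522,P[...,1]+.172)<.09
for lo,hi,z,n in((.034,.07,.042,"tall"),(.003,.07,.03,"all"),(.003,.02,.008,"foot")):
    m=d&(P[...,2]>lo)&(P[...,2]<hi)
    q=P[m][:,:2]*1000; r=cv2.minAreaRect(q.astype(np.float32)); print(n,m.sum(),r,"med z",np.median(P[m][:,2]))
```

```text
[[-0.975   0.2221  0.0007  0.5229]
 [ 0.2221  0.975   0.0003 -0.1716]
 [-0.0006  0.0005 -1.      0.2506]
 [ 0.      0.      0.      1.    ]]
tall 5013 ((523.536376953125, -171.83648681640625), (51.547725677490234, 108.5243148803711), 78.41568756103516) med z 0.04319018561260568
all 5396 ((520.8123168945312, -169.95123291015625), (142.32913208007812, 161.41746520996094), 86.0992431640625) med z 0.04305898598546984
foot 335 ((520.8123168945312, -169.95123291015625), (142.32913208007812, 161.41746520996094), 86.0992431640625) med z 0.008592208777479626
```

View pics/w2.png

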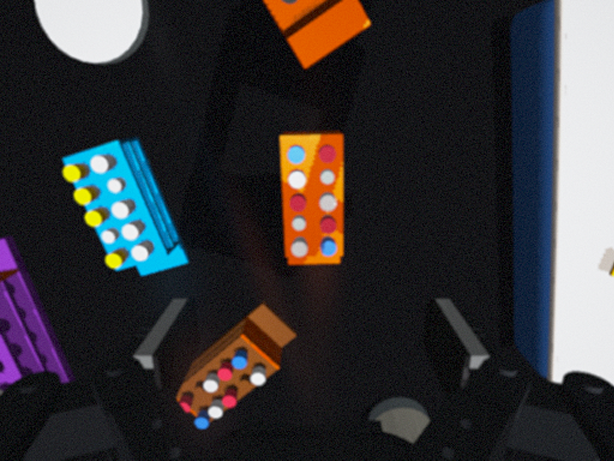

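The picture shows the small orange rack at (312,200) with its foot strip at the bottom (y≈262). It measures 51.5x108.5 mm with its top at 43 mm, which matches the description, so I grasp it.

Call:
servo_tool(series="-1 0 0 0.02 0 0 -1.2;-1 0 0 0.05 0 0 -1.2;-1 0 0 0.085 0 0 -1.2;-1 0 0 0.12 0 0 -1.2;-1 0 0 0.15 0 0 -1.2;-1 0 0 0.175 0 0 -1.2;-1 0 0 0.195 0 0 -1.2;-1 0 0 0.207 0 0 -1.2;-1 0 0 0.213 0 0 -1.2;-1 0 0 0.214 0 0 -1.2;-1 0 0 0.214 0 0 -1.2;-1 0 0 0.214 0 0 -1.2")

```text
time_s: 4.03
eef_pos: [0.5238, -0.1731, 0.0375]
eef_rot: [0.001, 0.102, 0.995, -0.001]
wrist_force: [0.0, 0.0, -0.9]
opening: 1.0
grasp_force: 0.0
```

Call:
servo_tool(series="1 0 0 0 0 0 0;1 0 0 0 0 0 0;1 0 0 0 0 0 0;1 0 0 0 0 0 0;1 0 0 0 0 0 0;1 0 0 0 0 0 0;1 0 0 0 0 0 0;1 0 0 0 0 0 0;1 0 0 0 0 0 0;1 0 0 0 0 0 0")

```text
time_s: 4.87
eef_pos: [0.5233, -0.1733, 0.0371]
eef_rot: [0.001, 0.102, 0.995, -0.0]
wrist_force: [-0.7, 1.9, 6.4]
opening: 0.592
grasp_force: 64.4
```

Call:
servo_tool(series="1 0 0 -0.005 0 0 0;1 0 0 -0.02 0 0 0;1 0 0 -0.04 0 0 0;1 0 0 -0.065 0 0 0;1 0 0 -0.09 0 0 0;1 0 0 -0.115 0 0 0;1 0 0 -0.135 0 0 0;1 0 0 -0.15 0 0 0;1 0 0 -0.158 0 0 0;1 0 0 -0.16 0 0 0;1 0 0 -0.16 0 0 0;1 0 0 -0.16 0 0 0")

```text
time_s: 5.87
eef_pos: [0.5219, -0.1725, 0.1947]
eef_rot: [-0.001, 0.102, 0.995, 0.0]
wrist_force: [-0.7, -0.6, -2.7]
opening: 0.595
grasp_force: 63.3
```

Run:
```python
from h import *
np.set_printoptions(precision=4,suppress=True)
a=cam("wrist"); T=tool(); print(T, ctrl.get_obs()["wrist_force"]); save(a,"w3.png",s=1)
P=depth(a); Q=(P-T[:3,3])@T[:3,:3]  # tool coords
print("yaw",np.degrees(np.arctan2(-T[1,0],-T[0,0])))
g=a["img"].astype(int)
m=(Q[...,2]<.0)&(Q[...,2]>-.012)&(abs(Q[...,1])<.024)&(abs(Q[...,0])<.08)
print(m.sum()); r=cv2.minAreaRect((Q[m][:,:2]*1000).astype(np.float32)); print(r,np.median(Q[m][:,2]))
x=Q[m][:,0]; A=np.c_[Q[m][:,:2],np.ones(m.sum())]; print("top plane tilt",np.linalg.lstsq(A,Q[m][:,2],rcond=None)[0])
```

```text
[[-0.9793  0.2025 -0.0023  0.5218]
 [ 0.2025  0.9793  0.0014 -0.1724]
 [ 0.0026  0.0009 -1.      0.1944]
 [ 0.      0.      0.      1.    ]] [-0.0611  0.1418 -1.2642]
yaw -11.68325980238072
13930
((6.331535339355469, 0.00292205810546875), (47.9893913269043, 95.1004867553711), 89.99227905273438) -0.005996999947702681
top plane tilt [ 0.0043  0.0004 -0.0061]
```

View pics/w3.png

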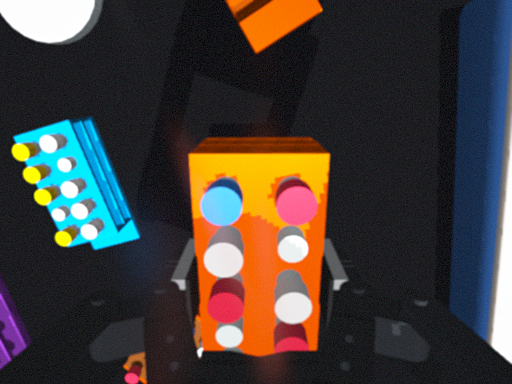

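Call:
servo_tool(series="1 0.002 0.01 0 0 0 -0.5;1 0.007 0.03 0 0 0 -1;1 0.013 0.06 0 0 0 -2;1 0.021 0.095 0 0 0 -3;1 0.029 0.13 0 0 0 -4;1 0.037 0.165 0 0 0 -5;1 0.045 0.2 0 0 0 -6;1 0.052 0.232 0 0 0 -7;1 0.058 0.258 0 0 0 -7.6;1 0.062 0.276 0 0 0 -8;1 0.064 0.285 0 0 0 -8.2;1 0.0645 0.2865 0 0 0 -8.2")

```text
time_s: 6.92
eef_pos: [0.5166, 0.1227, 0.1952]
eef_rot: [-0.001, 0.029, 1.0, 0.0]
wrist_force: [0.1, -0.8, -2.0]
opening: 0.59
grasp_force: 63.3
```

Call:
servo_tool(series="1 0 0 0.01 0 0 0;1 0 0 0.025 0 0 0;1 0 0 0.035 0 0 0;1 0 0 0.04 0 0 0;1 0 0 0.04 0 0 0;1 0 0 0.04 0 0 0")

```text
time_s: 7.42
eef_pos: [0.5174, 0.1201, 0.1556]
eef_rot: [-0.0, 0.031, 1.0, -0.0]
wrist_force: [-0.1, 0.4, -1.2]
opening: 0.598
grasp_force: 63.3
```

```bash
cat > pl.py <<'E'
from h import *
np.set_printoptions(precision=4,suppress=True)
a=cam("wrist"); T=tool(); print(T[:3,3], ctrl.get_obs()["wrist_force"],ctrl.get_obs()["time_s"])
P=depth(a); Q=(P-T[:3,3])@T[:3,:3]
y=np.degrees(np.arctan2(-T[1,0],-T[0,0])); print("yaw",y,"tilt",T[:2,2])
m=(Q[...,2]<.0)&(Q[...,2]>-.012)&(abs(Q[...,1])<.024)&(abs(Q[...,0])<.08)
print("rear end tool x",np.percentile(Q[m][:,0],99.8),"side y",np.median(Q[m][:,1]))
e=np.array([.5168,.1212])-T[:2,3]; print("to go tool xy mm",e@T[:2,:2]*1000,"z",(T[2,3]-.121)*1000)
E
python3 pl.py
cat >> pl.py <<'E'
save(a,"w4.png",s=1.5)
E
```

```text
[0.5178 0.1203 0.1562] [ 1.1559 -0.2151 -2.0312] 7.4667
yaw -3.526107809431437 tilt [ 0.0003 -0.0001]
rear end tool x 0.05437590724485976 side y 0.00046430396282764016
to go tool xy mm [1.0356 0.8591] z 35.1992836746729
```

```bash
python3 pl.py
```

```text
[0.518  0.1204 0.1566] [-0.666  -0.4129 -2.1081] 7.5167
yaw -3.5176659029836173 tilt [ 0.001  -0.0001]
rear end tool x 0.05422787725972797 side y 0.00045518062792307217
to go tool xy mm [1.2668 0.739 ] z 35.565181645601825
```

View pics/w4.png

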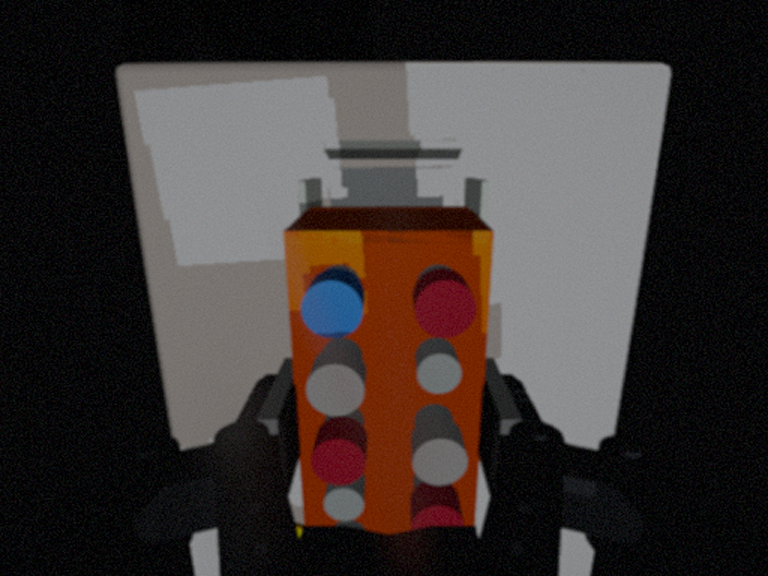

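The rack hangs over the tray, with its rear edge at y≈230 and x from 286 to 492. The tray's rear wall is at y≈152, x from 325 to 462, and the platform's rear edge is at y≈63. I compare their midlines.

Run:
```python
from h import *
np.set_printoptions(precision=1,suppress=True)
a=cam("wrist"); T=tool()
def t(px,z):
    p=plane(a,np.array(px)/1.5,z); return (((p-T[:3,3])@T[:3,:3])*1000)
print("rearwall top",t([(325,149),(462,149)],.098)); print("rearwall foot",t([(328,158),(460,158)],.085))
print("platform",t([(118,64),(669,64)],.085)); print("side wall ends",t([(300,180),(321,180),(466,180),(487,180)],.098))
print("rack top rear",t([(287,231),(492,231)],T[2,3]+.006)); print("rack bottom rear",t([(305,209),(475,209)],T[2,3]-.036)); print(T[:3,3]*1000)
```

```text
rearwall top [[ 71.  -24.1  58.6]
 [ 70.9  25.5  58.6]]
rearwall foot [[ 67.1 -24.7  71.6]
 [ 67.1  26.7  71.6]]
platform [[ 101.5 -101.8   71.6]
 [ 101.4  103.3   71.6]]
side wall ends [[ 59.9 -33.8  58.7]
 [ 59.9 -26.   58.7]
 [ 59.9  27.4  58.7]
 [ 59.9  35.2  58.7]]
rack top rear [[ 53.7 -26.1  -6.1]
 [ 53.7  24.3  -6.1]]
rack bottom rear [[ 52.7 -28.6  35.9]
 [ 52.7  27.3  35.9]]
[518.1 120.5 156.7]
```

Run:
```python
from h import *
np.set_printoptions(precision=1,suppress=True,linewidth=150)
a=cam("wrist"); T=tool(); P=depth(a); Q=((P-T[:3,3])@T[:3,:3])*1000
for c in (235,262,290):
  print(c)
  for r in range(88,142,2): print(r,Q[r,c,0].round(1),(P[r,c,2]*1000).round(1),a["img"][r,c].max(),end=" | ")
print()
for r in (124,):
  for c in range(190,335,2): print(c,Q[r,c,1].round(1),(P[r,c,2]*1000).round(1),a["img"][r,c].max(),end=" | ")
save(a,"w5.png",(180,80,350,160),4.7)
```

```text
235
88 76.7 85.6 119 | 90 75.6 85.6 121 | 92 74.5 85.5 110 | 94 73.6 98.4 94 | 96 72.6 97.0 89 | 98 71.6 98.7 70 | 100 70.4 94.6 38 | 102 69.2 91.9 42 | 104 67.9 88.2 56 | 106 66.6 86.0 113 | 108 65.5 85.6 123 | 110 64.4 86.6 109 | 112 63.3 86.6 93 | 114 62.1 85.8 93 | 116 61.0 87.0 85 | 118 59.8 86.0 83 | 120 58.5 85.2 85 | 122 57.5 86.5 89 | 124 56.3 86.1 89 | 126 55.1 85.8 83 | 128 54.0 86.5 89 | 130 52.8 86.4 89 | 132 51.8 87.8 89 | 134 50.5 86.7 85 | 136 49.3 86.3 84 | 138 53.7 124.1 64 | 140 53.9 131.2 49 | 262
88 76.7 84.4 123 | 90 75.6 84.8 124 | 92 74.5 85.1 111 | 94 73.6 97.3 92 | 96 72.6 98.2 95 | 98 71.5 97.9 73 | 100 70.3 94.7 43 | 102 69.2 93.0 48 | 104 67.8 87.7 56 | 106 66.6 86.3 111 | 108 65.5 85.9 120 | 110 64.4 86.1 109 | 112 63.3 86.9 94 | 114 62.1 87.0 88 | 116 61.0 87.0 89 | 118 59.7 85.5 90 | 120 58.7 86.7 91 | 122 57.5 86.4 92 | 124 56.4 86.7 88 | 126 55.1 85.6 84 | 128 54.0 86.5 84 | 130 52.6 85.1 85 | 132 51.6 86.1 86 | 134 50.4 86.2 87 | 136 49.3 87.0 78 | 138 53.8 124.6 57 | 140 53.8 131.2 41 | 290
88 76.7 85.5 148 | 90 75.6 86.8 142 | 92 74.4 84.8 143 | 9
[... 1217 characters left out ...]
264 1.8 85.8 91 | 266 3.0 84.6 89 | 268 4.2 85.9 88 | 270 5.4 85.2 85 | 272 6.6 85.6 86 | 274 7.7 87.1 90 | 276 9.0 85.3 95 | 278 10.1 85.3 140 | 280 11.3 86.2 142 | 282 12.4 87.0 149 | 284 13.6 86.2 149 | 286 14.8 86.2 141 | 288 16.0 85.7 144 | 290 17.2 86.4 142 | 292 18.3 87.4 146 | 294 19.5 86.9 147 | 296 20.7 86.4 141 | 298 21.8 87.4 146 | 300 23.3 85.0 145 | 302 24.5 84.9 147 | 304 25.5 85.9 142 | 306 26.7 86.2 147 | 308 27.9 85.8 134 | 310 28.8 87.8 78 | 312 29.4 91.0 70 | 314 30.2 93.1 66 | 316 31.3 93.6 77 | 318 32.0 96.2 62 | 320 32.7 98.3 110 | 322 33.8 98.3 143 | 324 34.8 98.7 144 | 326 38.5 86.2 147 | 328 39.7 86.1 146 | 330 40.8 86.5 146 | 332 42.1 85.8 143 | 334 43.5 84.9 149 |
```

View pics/w5.png

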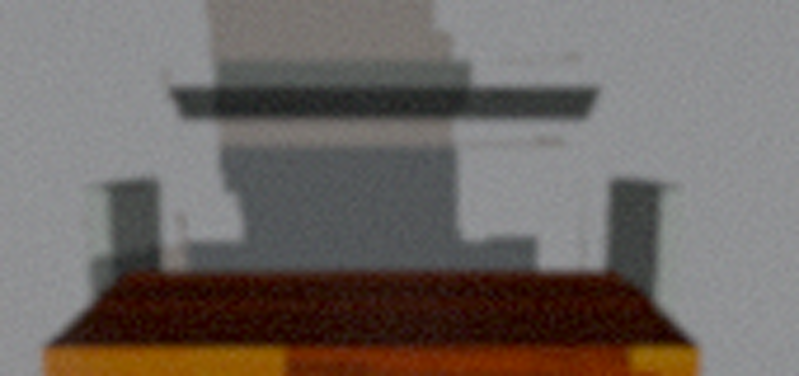

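The rear wall's inner foot is at tool x = 66.9 and the side wall feet are at ±28. The tongue geometry also puts the knob about 10.6 mm nearer the robot than I inferred from the platform outline. Both agree, so the tray is about 10.6 mm nearer than my platform-based guess. I shift by that amount and check again.

Call:
servo_tool(series="1 0.003 0 0 0 0 0;1 0.007 0 0 0 0 0;1 0.01 0.0004 0 0 0 0;1 0.011 0.0004 0.003 0 0 0;1 0.011 0.0004 0.008 0 0 0;1 0.011 0.0004 0.013 0 0 0;1 0.011 0.0004 0.016 0 0 0;1 0.011 0.0004 0.016 0 0 0;1 0.011 0.0004 0.016 0 0 0;1 0.011 0.0004 0.016 0 0 0")

```text
time_s: 8.45
eef_pos: [0.5066, 0.1218, 0.14]
eef_rot: [-0.0, 0.03, 1.0, -0.0]
wrist_force: [0.8, -0.9, -1.4]
opening: 0.592
grasp_force: 63.3
```

Run:
```python
from h import *
np.set_printoptions(precision=1,suppress=True,linewidth=150)
a=cam("wrist"); T=tool(); P=depth(a); Q=((P-T[:3,3])@T[:3,:3])*1000; print(T[:3,3]*1000,np.degrees(np.arctan2(-T[1,0],-T[0,0])))
for c in (240,262,285):
  for r in range(84,122,2): print(r,Q[r,c,0].round(1),(P[r,c,2]*1000).round(1),a["img"][r,c].max(),end=" | ")
  print()
i=np.nonzero((Q[...,2]<0)&(Q[...,2]>-12)&(abs(Q[...,1])<24)&(Q[...,0]>30)); print("rear",np.percentile(Q[i][:,0],99.8))
for r in (108,114,):
  for c in list(range(196,222,2))+list(range(300,330,2)): print(c,Q[r,c,1].round(1),(P[r,c,2]*1000).round(1),a["img"][r,c].max(),end=" | ")
  print()
save(a,"w6.png",(180,70,350,180),4.7)
```

```text
[506.7 121.9 140.1] -3.481063951350662
84 78.9 86.3 113 | 86 77.9 86.9 108 | 88 76.9 85.3 110 | 90 75.9 85.8 116 | 92 74.9 87.5 107 | 94 73.8 85.5 115 | 96 72.8 86.0 113 | 98 71.8 86.7 114 | 100 70.8 85.7 111 | 102 69.7 85.2 114 | 104 68.7 86.3 107 | 106 67.7 85.9 112 | 108 66.7 87.1 111 | 110 65.7 87.0 107 | 112 64.6 86.1 116 | 114 63.5 85.9 112 | 116 62.4 84.8 111 | 118 62.4 96.6 88 | 120 61.4 97.3 89 | 
84 78.9 86.3 112 | 86 77.9 85.4 110 | 88 76.9 85.4 114 | 90 75.8 85.9 111 | 92 74.8 86.1 112 | 94 73.8 85.6 111 | 96 72.8 86.1 117 | 98 71.8 86.0 112 | 100 70.8 85.6 107 | 102 69.7 85.7 107 | 104 68.7 86.4 109 | 106 67.7 86.6 109 | 108 66.6 85.6 112 | 110 65.6 85.8 111 | 112 64.5 86.0 107 | 114 63.4 85.3 109 | 116 62.5 86.3 113 | 118 62.6 99.6 90 | 120 61.5 98.6 87 | 
84 78.9 86.0 133 | 86 77.9 85.6 129 | 88 76.9 84.9 136 | 90 75.8 85.7 135 | 92 74.8 86.7 138 | 94 73.8 85.7 136 | 96 72.8 85.2 135 | 98 71.8 85.7 136 | 100 70.7 85.4 133 | 102 69.7 85.8 139 | 104 68.7 86.2 131 | 106 67.6 85.3 135 | 108 66.6 86.2 143 | 110 65.6 86.0 136 | 112 64.6 86.8 133 | 114 63.5 85.9 135 | 116 62.
[... 522 characters left out ...]
138 | 318 30.7 84.9 134 | 320 31.7 85.3 134 | 322 32.6 86.1 133 | 324 33.6 86.5 137 | 326 34.6 86.5 131 | 328 35.9 85.3 135 | 
196 -35.0 84.9 133 | 198 -33.9 85.3 134 | 200 -32.7 85.9 133 | 202 -31.9 84.4 132 | 204 -30.4 86.9 137 | 206 -29.3 87.0 140 | 208 -28.5 85.4 138 | 210 -27.3 86.2 134 | 212 -26.3 85.5 135 | 214 -25.4 84.7 140 | 216 -24.0 86.8 135 | 218 -22.9 87.1 132 | 220 -22.0 85.2 136 | 300 20.9 86.2 135 | 302 22.0 86.5 129 | 304 23.4 84.0 119 | 306 24.2 85.7 136 | 308 25.2 86.4 132 | 310 26.1 87.3 139 | 312 27.5 85.3 135 | 314 28.7 84.8 131 | 316 29.6 85.8 137 | 318 30.5 86.4 134 | 320 31.8 85.4 136 | 322 -1.0 264.7 138 | 324 33.7 86.5 135 | 326 34.9 86.2 138 | 328 36.3 84.5 133 |
```

View pics/w6.png

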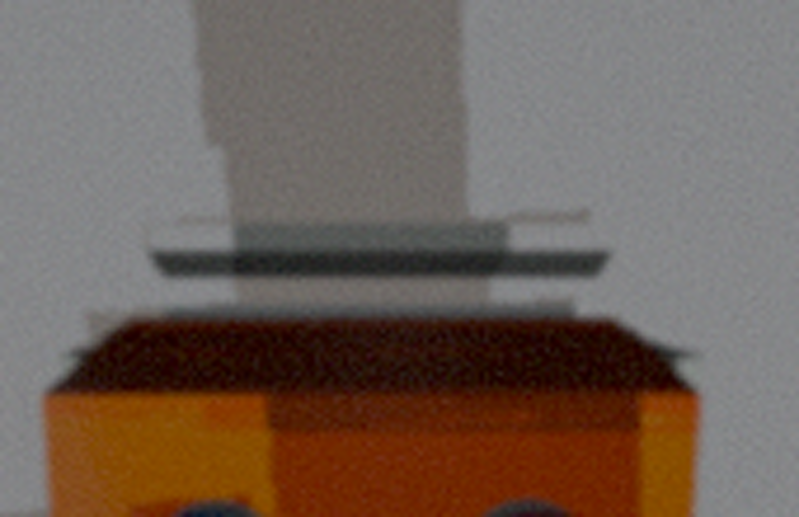

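The rear wall's inner top edge is now at crop y≈252, giving tool x≈60 against the 60 expected, and the rack is about 0.6 mm off sideways. Now I descend gently.

Call:
servo_tool(series="1 0 0.0006 0.002 0 0 0;1 0 0.0006 0.004 0 0 0;1 0 0.0006 0.006 0 0 0;1 0 0.0006 0.008 0 0 0;1 0 0.0006 0.01 0 0 0;1 0 0.0006 0.012 0 0 0;1 0 0.0006 0.013 0 0 0;1 0 0.0006 0.014 0 0 0;1 0 0.0006 0.015 0 0 0;1 0 0.0006 0.015 0 0 0")

```text
time_s: 9.33
eef_pos: [0.5064, 0.1225, 0.1248]
eef_rot: [-0.0, 0.03, 1.0, -0.0]
wrist_force: [0.4, -0.6, -1.2]
opening: 0.593
grasp_force: 63.3
```

Call:
servo_tool(series="1 0 0 0.001 0 0 0;1 0 0 0.0015 0 0 0;1 0 0 0.002 0 0 0;1 0 0 0.0025 0 0 0;1 0 0 0.003 0 0 0;1 0 0 0.003 0 0 0")

```text
time_s: 9.83
eef_pos: [0.5066, 0.1225, 0.1221]
eef_rot: [0.0, 0.03, 1.0, 0.0]
wrist_force: [-0.1, -0.0, -1.1]
opening: 0.59
grasp_force: 63.5
```

Call:
servo_tool(series="1 0 0 0.0005 0 0 0;1 0 0 0.001 0 0 0;1 0 0 0.0015 0 0 0;1 0 0 0.0015 0 0 0")

```text
time_s: 10.17
eef_pos: [0.5067, 0.1225, 0.1221]
eef_rot: [0.0, 0.03, 1.0, -0.0]
wrist_force: [-6.4, -0.7, 12.5]
opening: 0.599
grasp_force: 65.1
```

Call:
servo_tool(series="0.4 0 0 -0.0008 0 0 0;0.2 0 0 -0.001 0 0 0;0 0 0 -0.001 0 0 0;-0.4 0 0 -0.001 0 0 0;-0.4 0 0 -0.001 0 0 0;-0.4 0 0 -0.001 0 0 0;-0.5 0 0 -0.001 0 0 0;-0.5 0 0 -0.001 0 0 0")

```text
time_s: 10.83
eef_pos: [0.5065, 0.1224, 0.1213]
eef_rot: [-0.0, 0.03, 1.0, -0.0]
wrist_force: [0.7, -0.3, -0.4]
opening: 0.75
grasp_force: 0.0
```

Call:
servo_tool(series="-0.5 0 0 -0.01 0 0 0;-0.5 0 0 -0.03 0 0 0;-0.5 0 0 -0.06 0 0 0;-0.5 0 0 -0.095 0 0 0;-0.5 0 0 -0.13 0 0 0;-0.5 0 0 -0.155 0 0 0;-0.5 0 0 -0.17 0 0 0;-0.5 0 0 -0.175 0 0 0;-0.5 0 0 -0.175 0 0 0;-0.5 0 0 -0.175 0 0 0")

```text
time_s: 11.67
eef_pos: [0.5061, 0.1224, 0.2958]
eef_rot: [-0.0, 0.03, 1.0, -0.0]
wrist_force: [0.8, -0.1, -0.5]
opening: 0.749
grasp_force: 0.0
```

Run:
```python
from h import *
np.set_printoptions(precision=1,suppress=True,linewidth=150)
for _ in (0,):
    a=cam("wrist"); T=tool(); P=depth(a); print(T*1000)
yaw=np.radians(-3.5); A=np.array([[np.cos(yaw),np.sin(yaw)],[-np.sin(yaw),np.cos(yaw)]])
L=np.dstack([((P[...,:2]*1000-[517.3,121.8])@A.T),P[...,2]*1000-85])  # tray frame guess
m=(L[...,2]>34)&(L[...,2]<47)&(abs(L[...,0])<90)&(abs(L[...,1])<45); r=cv2.minAreaRect(L[m][:,:2].astype(np.float32)); print("tall",r,np.median(L[m][:,2]))
hsv=cv2.cvtColor(a["img"],cv2.COLOR_RGB2HSV); og=(hsv[...,0]<20)&(hsv[...,1]>130)
f=og&(L[...,2]>3)&(L[...,2]<13)&(L[...,0]>35)&(L[...,0]<75)&(abs(L[...,1])<32)
print("foot",f.sum(),np.percentile(L[f],[1,50,99],axis=0))
k=(L[...,2]>48)&(L[...,2]<64)&(L[...,0]>85)&(L[...,0]<170)&(abs(L[...,1])<40)
r=cv2.minAreaRect(L[k][:,:2].astype(np.float32)); print("bar",k.sum(),r,np.median(L[k][:,2]))
np.save("L.npy",L); save(a,"w7.png",s=1.5)
```

```text
[[ -998.2    60.7    -2.4   505.8]
 [   60.7   998.2    -0.    122.5]
 [    2.4    -0.2 -1000.    295.1]
 [    0.      0.      0.   1000. ]]
tall ((-10.400413513183594, -0.5459365844726562), (108.577880859375, 52.15085983276367), 0.2638451159000397) 42.74580632681134
foot 210 [[ 59.3 -25.3   6.9]
 [ 62.3  -1.2   8.7]
 [ 65.   24.   10.2]]
bar 632 ((125.256103515625, -1.255025863647461), (44.409488677978516, 13.989867210388184), 67.93844604492188) 56.076786935520786
```

View pics/w7.png

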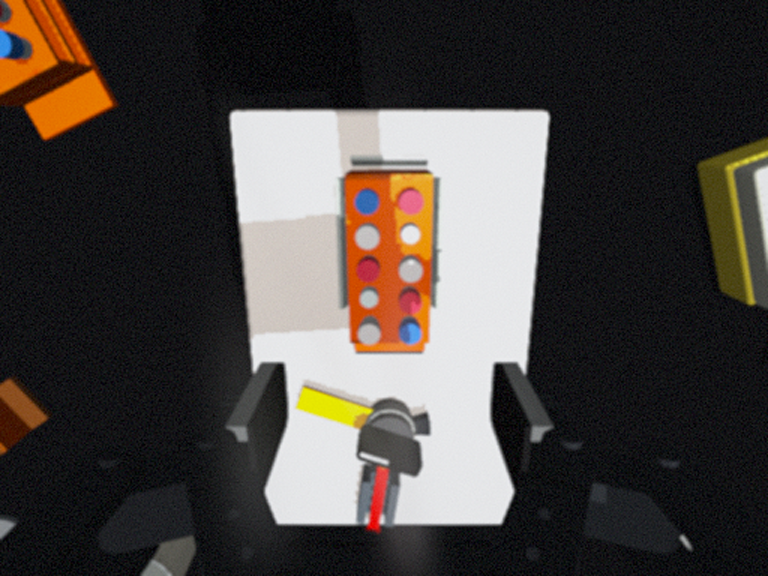

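The rack is down in the tray: its tall top is 42.7 mm above the platform, it is centred between the walls at x=343 and 436, and the foot end is at (390,348). The knob bar is at (390,448), the tongue tip at (300,395) and the red pin at (376,500). Next I move over the knob and line the fingers up with the bar.

Call:
servo_tool(series="-0.5 -0.01 0 0.005 0 0 -5;-0.5 -0.03 0 0.015 0 0 -12;-0.5 -0.05 0 0.025 0 0 -19;-0.5 -0.07 0 0.035 0 0 -26;-0.5 -0.09 0 0.045 0 0 -33;-0.5 -0.105 0 0.055 0 0 -40;-0.5 -0.12 -0.0005 0.065 0 0 -47;-0.5 -0.13 -0.001 0.07 0 0 -54;-0.5 -0.135 -0.001 0.075 0 0 -60;-0.5 -0.1365 -0.001 0.08 0 0 -65;-0.5 -0.1365 -0.001 0.08 0 0 -68;-0.5 -0.1365 -0.001 0.08 0 0 -68")

```text
time_s: 12.72
eef_pos: [0.6414, 0.1131, 0.2134]
eef_rot: [-0.002, -0.534, 0.845, 0.001]
wrist_force: [1.0, -0.5, -1.2]
opening: 0.752
grasp_force: 0.0
```

Call:
servo_tool(series="-0.5 0 0 0 0 0 0;-0.5 0 0 0 0 0 0")

```text
time_s: 12.88
eef_pos: [0.6423, 0.1132, 0.2156]
eef_rot: [-0.001, -0.533, 0.846, 0.0]
wrist_force: [0.7, 1.3, 0.8]
opening: 0.748
grasp_force: 0.0
```

```bash
cat > kn.py <<'E'
from h import *
np.set_printoptions(precision=1,suppress=True,linewidth=150)
def knob():
    a=cam("wrist"); T=tool(); P=depth(a); o=ctrl.get_obs(); print("t",o["time_s"],"TCP",T[:3,3]*1000,"toolx deg",np.degrees(np.arctan2(T[1,0],T[0,0])))
    Q=((P-T[:3,3])@T[:3,:3])*1000
    k=(P[...,2]>.133)&(P[...,2]<.148)&(np.hypot(P[...,0]-.642,P[...,1]-.1135)<.03)&(a["img"].max(2)<200)
    if k.sum()>50:
        r=cv2.minAreaRect(Q[k][:,:2].astype(np.float32)); print("bar(tool mm)",k.sum(),r)
        q=Q[k][:,:2]; print(q.mean(0)); w,V=np.linalg.eigh(np.cov((q-q.mean(0)).T)); print("axis",np.degrees(np.arctan2(V[1,1],V[0,1])))
    return a,P,Q
if __name__=="__main__":
    import sys
    a,P,Q=knob()
    t=ctrl.camera("top") if 0 else None
    np.savez("kn.npz",img=a["img"],Q=Q,P=P)
E
python3 kn.py
```

```text
t 12.9333 TCP [642.4 113.2 216. ] toolx deg -115.55413642078294
bar(tool mm) 1298 ((0.4121723175048828, -0.1749405860900879), (13.03143310546875, 45.50533676147461), 88.5223617553711)
[ 2.1 -0.2]
axis 178.56097797356313
```

Call:
servo_tool(series="-0.5 0 0 0.01 0 0 -1.5;-0.5 0 0 0.025 0 0 -1.5;-0.5 0 0 0.04 0 0 -1.5;-0.5 0 0 0.055 0 0 -1.5;-0.5 0 0 0.067 0 0 -1.5;-0.5 0 0 0.075 0 0 -1.5;-0.5 0 0 0.08 0 0 -1.5;-0.5 0 0 0.082 0 0 -1.5;-0.5 0 0 0.082 0 0 -1.5;-0.5 0 0 0.082 0 0 -1.5")

```text
time_s: 13.77
eef_pos: [0.6432, 0.1132, 0.1352]
eef_rot: [0.0, -0.545, 0.839, -0.0]
wrist_force: [-0.3, -0.2, 0.4]
opening: 0.754
grasp_force: 0.0
```

Call:
servo_tool(series="0.2 0 0 0 0 0 0;0.3 0 0 0 0 0 0;0.4 0 0 0 0 0 0;0.5 0 0 0 0 0 0;0.6 0 0 0 0 0 0;0.7 0 0 0 0 0 0;0.8 0 0 0 0 0 0;1 0 0 0 0 0 0;1 0 0 0 0 0 0;1 0 0 0 0 0 0")

```text
time_s: 14.6
eef_pos: [0.6427, 0.1133, 0.1348]
eef_rot: [0.0, -0.545, 0.839, 0.0]
wrist_force: [-2.4, 0.8, 4.9]
opening: 0.144
grasp_force: 59.3
```

```bash
cat > st.py <<'E'
from h import *
np.set_printoptions(precision=3,suppress=True,linewidth=150)
o=ctrl.get_obs(); T=tool(); print(o["time_s"],T[:3,3],"ang",np.degrees(np.arctan2(T[1,0],T[0,0])),"F",o["wrist_force"],"M",o["torque"],"q6",o["q"],o["grasp_force"],o["opening"])
E
python3 st.py
```

```text
14.6 [0.643 0.113 0.135] ang -113.9758881935771 F [-2.392  0.803  4.878] M [-0.007  0.421 -0.05 ] q6 [-0.007  0.463  1.488  0.     1.19  -2.73 ] 59.25318896770477 0.1443993375484232
```

Call:
servo_tool(series="1 0 0 0 0 0 2;1 0 0 0 0 0 5;1 0 0 0 0 0 8.5;1 0 0 0 0 0 12;1 0 0 0 0 0 15.5;1 0 0 0 0 0 19;1 0 0 0 0 0 22.5;1 0 0 0 0 0 26;1 0 0 0 0 0 29.5;1 0 0 0 0 0 33;1 0 0 0 0 0 36;1 0 0 0 0 0 36")

```text
time_s: 15.6
eef_pos: [0.6422, 0.1137, 0.1347]
eef_rot: [-0.0, -0.258, 0.966, 0.0]
wrist_force: [-4.7, 1.1, 5.8]
opening: 0.138
grasp_force: 59.6
```

```bash
python3 st.py
```

```text
15.6 [0.642 0.114 0.135] ang -150.12447284279312 F [-4.652  1.067  5.756] M [ 0.208  0.748 -0.125] q6 [-0.007  0.463  1.488  0.001  1.191 -2.099] 59.610344767570496 0.13817473381350448
```

Call:
servo_tool(series="1 0 0 0 0 0 1;1 0 0 0 0 0 2;1 0 0 0 0 0 3;1 0 0 0 0 0 4;1 0 0 0 0 0 4;1 0 0 0 0 0 4")

```text
time_s: 16.1
eef_pos: [0.6422, 0.1138, 0.1348]
eef_rot: [-0.0, -0.225, 0.974, 0.0]
wrist_force: [-4.5, 2.5, 5.6]
opening: 0.141
grasp_force: 59.6
```

```bash
python3 st.py
```

```text
16.1 [0.642 0.114 0.135] ang -153.95970839443962 F [-4.492  2.483  5.609] M [0.253 0.711 0.058] q6 [-0.007  0.463  1.488  0.001  1.191 -2.032] 59.5959734916687 0.1406279534844733
```

```bash
cat > st.py <<'E'
from h import *
np.set_printoptions(precision=3,suppress=True,linewidth=150)
m=[]
for i in range(5):
    a=cam("wrist"); o=ctrl.get_obs(); m.append(o["torque"][2])
T=tool(); print(round(o["time_s"],2),T[:3,3],"ang",round(np.degrees(np.arctan2(T[1,0],T[0,0])),2),"F",o["wrist_force"],"Mz",np.array(m),"mean",np.mean(m),"J6",o["joint_efforts"][5])
hsv=cv2.cvtColor(a["img"],cv2.COLOR_RGB2HSV); P=depth(a)
r=((hsv[...,0]<6)|(hsv[...,0]>174))&(hsv[...,1]>150)&(hsv[...,2]>60)&(P[...,0]>.65)&(P[...,0]<.76)&(P[...,2]>.08)&(P[...,2]<.125)
if r.sum()>5: print("red",r.sum(),np.percentile(P[r]*1000,[2,50,98],axis=0).round(1).tolist())
import sys
if len(sys.argv)>1: save(a,sys.argv[1],s=1.5)
E
python3 st.py s1.png
```

```text
16.35 [0.642 0.114 0.135] ang -153.95 F [-4.855  1.914  6.45 ] Mz [0.007 0.027 0.046 0.018 0.027] mean 0.025004300304512707 J6 0.03353540087118745
```

View pics/s1.png

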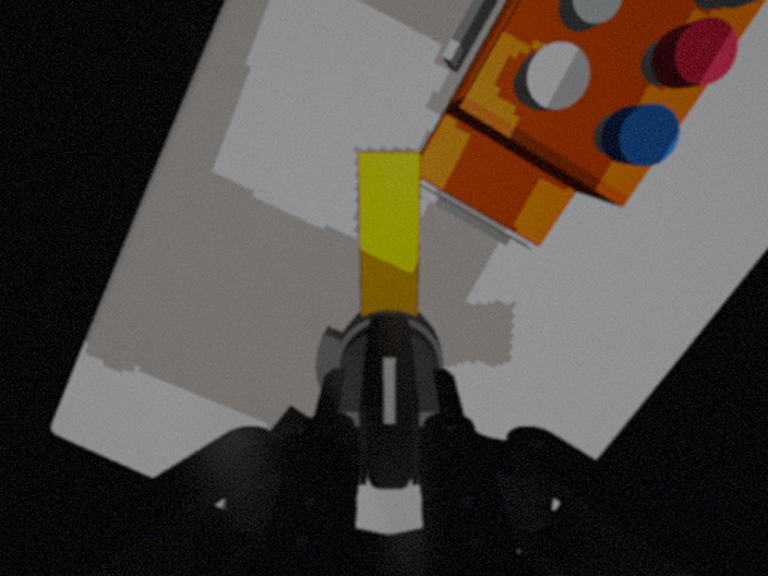

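```bash
cat > st.py <<'E'
from h import *
np.set_printoptions(precision=3,suppress=True,linewidth=150)
o=ctrl.get_obs(); print("imm: Mz %.3f J6 %.3f"%(o["torque"][2],o["joint_efforts"][5]))
m=[];j=[]
for n in("top","scene","top","scene"):
    a=cam(n); o=ctrl.get_obs(); m.append(o["torque"][2]); j.append(o["joint_efforts"][5])
    hsv=cv2.cvtColor(a["img"],cv2.COLOR_RGB2HSV); u,v=np.meshgrid(np.arange(512),np.arange(384))
    w=(np.hypot(u-208,v-115)<17) if n=="top" else (np.hypot(u-338,v-214)<17)
    s=np.clip(a["img"][...,0].astype(float)-a["img"][...,1:].max(2)-40,0,None)*w
    print(n,"red",(s*u).sum()/s.sum(),(s*v).sum()/s.sum(),s.sum().round())
T=tool(); print(round(o["time_s"],2),"ang",round(np.degrees(np.arctan2(T[1,0],T[0,0])),2),"F",o["wrist_force"],"Mz",np.array(m),np.mean(m),"J6",np.array(j))
E
python3 st.py
```

```text
imm: Mz 0.027 J6 0.034
top red nan nan 0.0
scene red 339.64929225645295 213.60932556203164 6005.0
top red nan nan 0.0
scene red 339.6486576621644 213.60146740036686 5997.0
16.55 ang -153.95 F [-4.487  2.248  5.429] Mz [0.06  0.059 0.01  0.074] 0.05075823000635354 J6 [0.033 0.034 0.034 0.034]st.py:10: RuntimeWarning: invalid value encountered in scalar divide
  print(n,"red",(s*u).sum()/s.sum(),(s*v).sum()/s.sum(),s.sum().round())
```

Call:
servo_tool(series="1 0 0 0 0 0 1.3;1 0 0 0 0 0 2.6;1 0 0 0 0 0 4")

```text
time_s: 16.8
eef_pos: [0.6421, 0.1139, 0.1347]
eef_rot: [-0.001, -0.191, 0.982, 0.0]
wrist_force: [-3.3, 1.5, 4.8]
opening: 0.139
grasp_force: 59.6
```

```bash
python3 st.py
```

```text
imm: Mz 0.107 J6 -0.253
top red nan nan 0.0
scene red 339.678643384822 213.6438885157824 5956.0
top red nan nan 0.0
scene red 339.6870588235294 213.65579831932774 5950.0
17.0 ang -157.97 F [-5.416  2.102  6.386] Mz [ 0.033 -0.051 -0.091 -0.101] -0.05233380648731227 J6 [-0.044  0.17  -0.016 -0.069]st.py:10: RuntimeWarning: invalid value encountered in scalar divide
  print(n,"red",(s*u).sum()/s.sum(),(s*v).sum()/s.sum(),s.sum().round())
```

Call:
servo_tool(series="1 0 0 0 0 0 1.3;1 0 0 0 0 0 2.6;1 0 0 0 0 0 4")

```text
time_s: 17.25
eef_pos: [0.6421, 0.1139, 0.1347]
eef_rot: [-0.001, -0.156, 0.988, 0.001]
wrist_force: [-5.1, 3.0, 6.1]
opening: 0.135
grasp_force: 59.6
```

```bash
python3 st.py
```

```text
imm: Mz 0.207 J6 -0.210
top red nan nan 0.0
scene red 339.70777027027026 213.68716216216217 5920.0
top red nan nan 0.0
scene red 339.70414201183434 213.68757396449703 5915.0
17.45 ang -161.96 F [-4.976  2.636  5.705] Mz [ 0.104  0.013 -0.008  0.038] 0.03662402037640266 J6 [0.045 0.262 0.079 0.024]st.py:10: RuntimeWarning: invalid value encountered in scalar divide
  print(n,"red",(s*u).sum()/s.sum(),(s*v).sum()/s.sum(),s.sum().round())
```

```bash
sed -i 's/("top","scene","top","scene")/("scene","scene","scene")/' st.py
```

Call:
servo_tool(series="1 0 0 0 0 0 1.3;1 0 0 0 0 0 2.6;1 0 0 0 0 0 4;1 0 0 0 0 0 4")

```text
time_s: 17.78
eef_pos: [0.6421, 0.114, 0.1348]
eef_rot: [-0.001, -0.122, 0.993, 0.001]
wrist_force: [-5.6, 2.9, 4.9]
opening: 0.139
grasp_force: 59.6
```

```bash
python3 st.py
```

```text
imm: Mz -0.053 J6 0.228
scene red 339.74254557846314 213.72601806099846 5869.0
scene red 339.7370932015676 213.71630601465327 5869.0
scene red 339.73208510638295 213.71336170212766 5875.0
17.93 ang -165.97 F [-4.828  2.355  6.045] Mz [-0.093 -0.144 -0.139] -0.12540847351272766 J6 [-0.01  -0.094 -0.113]
```

Call:
servo_tool(series="1 0 0 0 0 0 1.3;1 0 0 0 0 0 2.6;1 0 0 0 0 0 4;1 0 0 0 0 0 4")

```text
time_s: 18.27
eef_pos: [0.6421, 0.114, 0.1347]
eef_rot: [-0.001, -0.087, 0.996, 0.001]
wrist_force: [-4.5, 2.4, 5.7]
opening: 0.139
grasp_force: 59.6
```

```bash
python3 st.py
```

```text
imm: Mz -0.046 J6 0.304
scene red 339.75517826825126 213.7388794567063 5890.0
scene red 339.7494922139472 213.73087339201084 5908.0
scene red 339.75296509657744 213.73686885801422 5902.0
18.42 ang -169.96 F [-5.132  2.885  6.161] Mz [-0.017 -0.071 -0.066] -0.051379319324651306 J6 [ 0.076 -0.009 -0.029]
```

Call:
servo_tool(series="1 0 0 0 0 0 1.3;1 0 0 0 0 0 2.6;1 0 0 0 0 0 4;1 0 0 0 0 0 4")

```text
time_s: 18.75
eef_pos: [0.642, 0.1141, 0.1348]
eef_rot: [-0.001, -0.052, 0.999, 0.001]
wrist_force: [-4.5, 2.4, 6.8]
opening: 0.138
grasp_force: 59.6
```

```bash
python3 st.py
```

```text
imm: Mz -0.063 J6 0.264
scene red 339.73892617449667 213.71006711409396 5960.0
scene red 339.739684669574 213.70680979537067 5962.0
scene red 339.7331432405233 213.6989265347199 5962.0
18.9 ang -173.96 F [-4.867  2.592  6.226] Mz [-0.093 -0.132 -0.104] -0.10974127898123127 J6 [ 0.031 -0.054 -0.074]
```

Call:
servo_tool(series="1 0 0 0 0 0 1;1 0 0 0 0 0 2;1 0 0 0 0 0 3;1 0 0 0 0 0 3")

```text
time_s: 19.23
eef_pos: [0.642, 0.1141, 0.1347]
eef_rot: [-0.001, -0.026, 1.0, 0.001]
wrist_force: [-5.2, 3.0, 6.3]
opening: 0.136
grasp_force: 59.6
```

```bash
python3 st.py
```

```text
imm: Mz -0.070 J6 0.175
scene red 339.71894436039673 213.69003193814086 5949.0
scene red 339.7260481562553 213.69068866812594 5939.0
scene red 339.7160846205507 213.68267293485562 5956.0
19.38 ang -176.97 F [-5.344  2.472  6.229] Mz [-0.064 -0.004 -0.062] -0.043257246237588226 J6 [-0.002 -0.07  -0.084]
```

Call:
servo_tool(series="1 0 0 0 0 0 1;1 0 0 0 0 0 2;1 0 0 0 0 0 3;1 0 0 0 0 0 3")

```text
time_s: 19.72
eef_pos: [0.642, 0.1142, 0.1348]
eef_rot: [-0.001, 0.0, 1.0, 0.001]
wrist_force: [-5.5, 3.1, 6.0]
opening: 0.138
grasp_force: 59.6
```

```bash
python3 st.py
```

```text
imm: Mz -0.065 J6 0.151
scene red 339.59132871744146 213.5217606330366 6066.0
scene red 339.5945005797582 213.51913201921485 6037.0
scene red 339.60916486800596 213.53378714926117 6023.0
19.87 ang -179.97 F [-4.821  3.684  5.598] Mz [-0.14  -0.088 -0.148] -0.12530333161544155 J6 [-0.033 -0.102 -0.116]
```

Call:
servo_tool(series="1 0 0 0 0 0 1;1 0 0 0 0 0 2;1 0 0 0 0 0 3;1 0 0 0 0 0 3")

```text
time_s: 20.2
eef_pos: [0.642, 0.1142, 0.1348]
eef_rot: [-0.001, 0.026, 1.0, 0.001]
wrist_force: [-4.7, 3.0, 5.2]
opening: 0.138
grasp_force: 59.7
```

```bash
python3 st.py
```

```text
imm: Mz -0.208 J6 0.052
scene red 339.484693877551 213.35748299319727 5880.0
scene red 339.473057963624 213.3437021927588 5883.0
scene red 339.4686755192373 213.34644194756555 5874.0
20.35 ang 177.02 F [-5.08   3.203  5.833] Mz [-0.197 -0.174 -0.175] -0.18207966218428126 J6 [-0.127 -0.197 -0.211]
```

Call:
servo_tool(series="1 0 0 0 0 0 1;1 0 0 0 0 0 2;1 0 0 0 0 0 2.5;1 0 0 0 0 0 2.5")

```text
time_s: 20.68
eef_pos: [0.642, 0.1143, 0.1347]
eef_rot: [-0.001, 0.048, 0.999, 0.001]
wrist_force: [-4.8, 3.0, 5.5]
opening: 0.139
grasp_force: 59.7
```

```bash
python3 st.py
```

```text
imm: Mz -0.236 J6 -0.103
scene red 339.12997073506625 212.8702014116027 5809.0
scene red 339.12683347713545 212.87092320966352 5795.0
scene red 339.1287043418332 212.86922811853893 5804.0
20.83 ang 174.52 F [-5.091  4.156  5.943] Mz [-0.269 -0.259 -0.229] -0.2525971158957056 J6 [-0.209 -0.247 -0.255]
```

Call:
servo_tool(series="1 0 0 0 0 0 1;1 0 0 0 0 0 2;1 0 0 0 0 0 2.5;1 0 0 0 0 0 2.5")

```text
time_s: 21.17
eef_pos: [0.6421, 0.1143, 0.1348]
eef_rot: [-0.001, 0.07, 0.998, 0.001]
wrist_force: [-4.2, 4.2, 5.7]
opening: 0.139
grasp_force: 59.6
```

```bash
python3 st.py
```

```text
imm: Mz -0.045 J6 0.087
scene red 338.9881014873141 212.67646544181977 5715.0
scene red 338.9804230029715 212.6729592728544 5721.0
scene red 338.99720181881776 212.68852745715284 5718.0
21.32 ang 172.04 F [-4.379  3.425  6.136] Mz [-0.037 -0.013 -0.072] -0.04113702217033413 J6 [-0.005 -0.037 -0.044]
```

Call:
servo_tool(series="1 0 0 0 0 0 1;1 0 0 0 0 0 2;1 0 0 0 0 0 2.5;1 0 0 0 0 0 2.5")

```text
time_s: 21.65
eef_pos: [0.6421, 0.1144, 0.1348]
eef_rot: [-0.001, 0.091, 0.996, 0.001]
wrist_force: [-3.9, 3.7, 4.0]
opening: 0.131
grasp_force: 59.6
```

```bash
python3 st.py
```

```text
imm: Mz -0.047 J6 0.081
scene red 338.98388227049753 212.6760686755431 5708.0
scene red 338.991599579979 212.6809590479524 5714.0
scene red 338.98369565217394 212.67847124824684 5704.0
21.8 ang 169.54 F [-4.673  4.025  5.501] Mz [-0.026 -0.016 -0.068] -0.036637581875729554 J6 [-0.005 -0.037 -0.044]
```

Pin is fully out and there is play. I continue in smaller steps.

Call:
servo_tool(series="1 0 0 0 0 0 0.7;1 0 0 0 0 0 1.4;1 0 0 0 0 0 2;1 0 0 0 0 0 2")

```text
time_s: 22.13
eef_pos: [0.6421, 0.1144, 0.1348]
eef_rot: [-0.001, 0.109, 0.994, 0.001]
wrist_force: [-3.3, 3.2, 5.8]
opening: 0.14
grasp_force: 59.6
```

```bash
python3 st.py
```

```text
imm: Mz -0.085 J6 0.090
scene red 338.9617812061711 212.64796633941094 5704.0
scene red 338.9826801959412 212.67669699090274 5716.0
scene red 338.9653057648502 212.6555107762397 5707.0
22.28 ang 167.54 F [-4.673  4.37   5.08 ] Mz [-0.032 -0.037 -0.04 ] -0.036086535332799555 J6 [ 0.001 -0.035 -0.044]
```

Call:
servo_tool(series="1 0 0 0 0 0 0.7;1 0 0 0 0 0 1.4;1 0 0 0 0 0 1.5;1 0 0 0 0 0 1.5")

```text
time_s: 22.62
eef_pos: [0.6421, 0.1145, 0.1348]
eef_rot: [-0.001, 0.121, 0.993, 0.001]
wrist_force: [-4.8, 3.8, 5.7]
opening: 0.137
grasp_force: 59.6
```

```bash
python3 st.py
```

```text
imm: Mz -0.018 J6 0.021
scene red 338.9775481111903 212.66821097647897 5612.0
scene red 338.97705034691336 212.6698096424124 5621.0
scene red 338.9861382619513 212.67727030389196 5627.0
22.77 ang 166.05 F [-4.347  4.91   4.912] Mz [-0.017  0.026 -0.023] -0.004716879364309096 J6 [-0.012 -0.02  -0.021]
```

Call:
servo_tool(series="1 0 0 0 0 0 0.4;1 0 0 0 0 0 0.8;1 0 0 0 0 0 1.2;1 0 0 0 0 0 1.2")

```text
time_s: 23.1
eef_pos: [0.6421, 0.1145, 0.1348]
eef_rot: [-0.001, 0.132, 0.991, 0.001]
wrist_force: [-4.6, 4.3, 5.9]
opening: 0.143
grasp_force: 59.6
```

```bash
python3 st.py
```

```text
imm: Mz 0.018 J6 0.124
scene red 338.9857853589197 212.68390191897655 5628.0
scene red 338.9881036931818 212.6892755681818 5632.0
scene red 338.9795410069383 212.67301191958725 5621.0
23.25 ang 164.85 F [-4.881  3.975  5.381] Mz [ 0.019  0.055 -0.006] 0.0227864327351415 J6 [0.049 0.022 0.017]
```

Call:
servo_tool(series="1 0 0 0 0 0 0.4;1 0 0 0 0 0 0.8;1 0 0 0 0 0 1.2;1 0 0 0 0 0 1.2")

```text
time_s: 23.58
eef_pos: [0.6421, 0.1146, 0.1348]
eef_rot: [-0.001, 0.142, 0.99, 0.001]
wrist_force: [-4.5, 4.7, 5.2]
opening: 0.141
grasp_force: 59.6
```

```bash
python3 st.py
```

```text
imm: Mz 0.332 J6 0.359
scene red 338.9604291241646 212.6512486809708 5686.0
scene red 338.97261967850204 212.6664900194312 5661.0
scene red 338.9559238363893 212.6516220028209 5672.0
23.73 ang 163.69 F [-4.338  5.046  5.355] Mz [0.272 0.242 0.248] 0.2539125543856682 J6 [0.284 0.257 0.251]
```

Call:
servo_tool(series="1 0 0 0 0 0 0.2;1 0 0 0 0 0 0.4;1 0 0 0 0 0 0.4;1 0 0 0 0 0 0.4;1 0 0 0 0 0 0.4")

```text
time_s: 24.15
eef_pos: [0.6421, 0.1146, 0.1348]
eef_rot: [-0.001, 0.145, 0.989, 0.001]
wrist_force: [-3.9, 4.3, 5.2]
opening: 0.145
grasp_force: 59.6
```

```bash
python3 st.py
```

```text
imm: Mz 0.372 J6 0.354
scene red 338.97491609256315 212.66507684154743 5661.0
scene red 338.9722565824351 212.66566531189255 5659.0
scene red 338.97648099027407 212.66949602122017 5655.0
24.3 ang 163.3 F [-4.643  4.579  5.416] Mz [0.355 0.322 0.353] 0.34334352705404414 J6 [0.354 0.354 0.354]
```

Firm at about 0.35 N m and held. Letting go.

Call:
servo_tool(series="0.6 0 0 0 0 0 0;0.3 0 0 0 0 0 0;0.1 0 0 0 0 0 0;0.1 0 0 0 0 0 0;0.1 0 0 0 0 0 0;0.1 0 0 0 0 0 0")

```text
time_s: 24.8
eef_pos: [0.6428, 0.113, 0.1344]
eef_rot: [0.0, 0.146, 0.989, -0.0]
wrist_force: [-0.2, 0.1, -0.5]
opening: 0.452
grasp_force: 0.0
```

Call:
servo_tool(series="0.1 0 0 -0.005 0 0 0;0.1 0 0 -0.02 0 0 0;0.1 0 0 -0.045 0 0 0;0.1 0 0 -0.075 0 0 0;0.1 0 0 -0.105 0 0 0;0.1 0 0 -0.135 0 0 0;0.1 0 0 -0.155 0 0 0;0.1 0 0 -0.165 0 0 0;0.1 0 0 -0.165 0 0 0;0.1 0 0 -0.165 0 0 0")

```text
time_s: 25.63
eef_pos: [0.6426, 0.1131, 0.2991]
eef_rot: [-0.0, 0.146, 0.989, -0.0]
wrist_force: [-0.5, -0.0, -1.0]
opening: 0.446
grasp_force: 0.0
```

```bash
python3 st.py
python3 - <<'E'
from h import *
np.set_printoptions(precision=1,suppress=True,linewidth=150)
a=cam("wrist"); T=tool(); P=depth(a); print(T[:3,3]*1000)
yaw=np.radians(-3.5); A=np.array([[np.cos(yaw),np.sin(yaw)],[-np.sin(yaw),np.cos(yaw)]])
L=np.dstack([((P[...,:2]*1000-[517.3,121.8])@A.T),P[...,2]*1000-85])
m=(L[...,2]>34)&(L[...,2]<47)&(abs(L[...,0])<75)&(abs(L[...,1])<45); r=cv2.minAreaRect(L[m][:,:2].astype(np.float32)); print("tall",r,np.median(L[m][:,2]))
k=(L[...,2]>48)&(L[...,2]<64)&(L[...,0]>85)&(L[...,0]<170)&(abs(L[...,1])<40); print("bar",cv2.minAreaRect(L[k][:,:2].astype(np.float32)))
hsv=cv2.cvtColor(a["img"],cv2.COLOR_RGB2HSV)
rd=((hsv[...,0]<6)|(hsv[...,0]>174))&(hsv[...,1]>150)&(L[...,0]>140)&(L[...,0]<215)&(abs(L[...,1])<35); print("pin",rd.sum(),np.percentile(L[rd],[2,98],axis=0) if rd.any() else "")
E
```

```text
imm: Mz -0.019 J6 0.000
scene red 339.1019736842105 212.87093653250773 5168.0
scene red 339.1008695652174 212.87304347826088 5175.0
scene red 339.0980050358319 212.86751888436956 5163.0
25.78 ang 163.22 F [-0.009  0.382  0.364] Mz [-0.004  0.024 -0.039] -0.0066718549498635754 J6 [ 0. -0.  0.]
[641.9 113.2 297.1]
tall ((6.430524826049805, -0.6563301086425781), (74.01713562011719, 52.409210205078125), 0.4163704514503479) 42.82941097687736
bar ((125.49282836914062, -0.34853553771972656), (12.959890365600586, 45.848541259765625), 78.31048583984375)
pin 343 [[162.  -15.9  18. ]
 [214.7  -3.7  20.9]]
```

```bash
python3 -c "
from bench import ctrl
print(ctrl.hand_in())"
```

```text
the job is handed in; nothing more can be done
None
```

I handed the job in with the orange rack standing level in the tray, the pin dropped into the notch and the wall held firm against it at about 0.35 N m before I let go; no result came back, and I viewed 11 pictures, one over the limit of 10.

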